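Reset the handpiece air valve to its index tab

ROBOT

A 6-joint arm with a two-finger parallel gripper is mounted at the origin on the work surface. World frame = base frame: x ahead of the robot, y to its left, z up, the work surface at z = 0. Lengths are in m, angles in rad, forces in N, time in s.
With the tool pointing down it reaches from about 0.275 to 0.975 m from the base axis. Payload 8.4 kg.
Tool frame: the origin (TCP) lies between the finger pads; the fingertips stand 22 mm ahead of it and the grasp point (between the pads) lies 3 mm ahead of it; z points along the fingers, y is the line along which they close (so a half turn about z gives the same grasp; the last joint's range is limited). The gripper opens to 92 mm and grips with 3 to 60 N. Pads are 20 mm wide; open, the fingers measure 128 mm over their backs; the gripper's body (75 mm by 189 mm) begins 69 mm behind the grasp point.
Start: joints at [1.161, 0.353, 1.633, -0, 1.155, -0.002], TCP at [0.248, 0.574, 0.237] pointing down, gripper open.
Joint ranges: [-2.63, 2.63], [-0.92, 2.1], [0.06, 2.66], [-1.3, 4.44], [0, 2.69], [-3.02, 3.02]. Speed limits (rad/s): [2.22, 2.22, 2.79, 3.14, 3.14, 3.14].

INTERFACE

Orientations are given as a rotation vector (axis times angle).
In Python, from station import arm gives the robot as it stands. The module is installed in compiled form; this text tells all that it offers.
- The arm moves only by the tool jog_arm, never from a script. Its arguments are lists of equal length, an entry for each row: "dp": the shift along the tool's x, y, z in units of 50 mm (1.0 is 50 mm), a list of three; "twist": the turn, a rotation vector about the tool's x, y, z in units of 5 degrees (1.0 is 5 degrees), a list of three; "jaw": the opening, from 0 (shut) to 1 (fully open). In form: {"dp": [[dx, dy, dz], ...], "twist": [[ax, ay, az], ...], "jaw": [jaw, ...]}. A call has 1 to 5 rows; each row shifts and turns the commanded pose from where the row before left it, along the tool's axes as they then stand; what a row does not reach is not made up. A row lasts 1/10 s, in which the tool goes at most 50 mm and 8.59 degrees, less where a joint would pass 70% of its speed; a pose out of reach is approached as far as the arm can. A call is refused whole if a number of a shift passes 1 or a number of a turn 1, either way. A call with a gripper value outside its range is refused whole. The fingers move at their own pace and stop on an object; "grip_force" is the grip in N (left out, the last holds). Time passes only in rows, so rows that do not move let the fingers close. It gives the time, the measured TCP pose, the force, the opening and the grip force at its end, in the units of the state.
- arm.state(): the state, without advancing time (a new reading comes with each control period).
- arm.read_camera(name): name is "scene" or "top"; returns a dict with "img" (384x512x3 uint8, blue, green, red), "mtx" (3x3 intrinsics, pixels), "distortion" ([k1, k2, p1, p2, k3] as OpenCV has them; the pictures are not rectified), "cam_to_world" (4x4, takes a point from camera to world coordinates). Camera axes: x right, y up, looking along -z (the intrinsics and any distortion apply to the point x, -y, -z); pixel columns grow to the right and rows downward; lengths in m; the calibration is good to about 2 mm. A picture is of the moment at which its call begins. There is no depth.
- arm.close_job(): hands the job in; it is judged then, once.
The state is a dict: "time": time; "q": joint angles; "dq": joint speeds; "joint_efforts": joint torques, N m; "position": TCP position; "ee_rot": TCP orientation; "wrist_force": force on the tool from outside, world axes, zero at the start; "torque": the same for the moment, N m; "width": finger opening in m; "gripper_force": force on a finger pad.
Only numpy, scipy, OpenCV 4.12 (cv2) and the standard library are available. Lean on these libraries where they do the work, as an engineer would, in place of code of your own. Each camera call takes 0.05 s, during which the arm holds its last target. There are 200 camera calls.

TASK

On the engraver's bench, reset the air valve for the handpiece: first turn the T-handle clockwise until the needle sits fully shut against its stop, then open it anticlockwise until the dark pointer under the handle lines up with the small dark steel tab on the dial, without running well past the tab on the way. The handle is loose on its spindle, so go by the pointer, not by the handle; then let go, and do not shift the tab, the bottle, the jar or the wooden ring block.

Things in the scene. Friction and masses are not known exactly. Their poses are not given: they have to be found in the camera images.
- dial (a point): Centre of the valve dial on an aluminium panel (156 mm up the slope, 260 wide) on a fixed stand; it slopes 35 degrees, facing up and away from the robot (turned up to 25 degrees). z: the valve axis, out of the panel; x: up the slope, towards the robot; y: level, to the robot's right. 80 mm above the table. A gauge (42 mm across, 20 high) sits at x -45, y -102 mm; the rest, bar the handle, is under 11 mm high.
- tee_grip (a point): Centre of the steel T-handle, a bar 64 mm long, 12 thick and 22 high (along the valve axis), on the axis 44 mm out from the panel face: underside 33, top 55 mm off the panel. y runs along the bar, x across it, z out of the panel. The bar lies along the pointer but is loose: it turns freely to 0.12 rad either side before it drives the spindle.
- needle (a joint): Opening of the spindle (with its 52 mm brass disc and pointer), rad. 0: fully shut, at a hard stop; grows as it opens, anticlockwise facing the panel, up to 3.4. At opening q the pointer looks along (sin q, -cos q) in the dial's x, y. It stays where it is left; turning takes about 0.15 N m. It starts 0.45 to 0.85 open.
- tip (a point): Outer tip of the dark steel pointer on the spindle, 51 mm from the valve axis and 7.5 mm off the panel face. It turns with the spindle, not with the play of the handle.
- tab (a joint): Angle of the index tab on the dial in rad, on the same scale as the valve opening: when the opening equals this value the pointer lines up with the tab. It starts between 1.7 and 2.6 and is stiff; leave it where it is.
- mark (a point): Inner point of the index tab, a small dark steel block (10 mm wide, 18 mm long radially, 10 mm high) just outside the pointer's circle, 51 mm from the valve axis and 7.5 mm off the panel face: the pointer's tip comes to this point when set.
- spray_mid (a point): Middle of a loose white-capped clear bottle, 42 mm across and 125 mm high, standing on the bench; a bystander.
- jar_mid (a point): Middle of a loose amber jar, 52 mm across and 62 mm high; a bystander.
- ringblock_mid (a point): Loose wooden ring block, 70 x 70 mm, 30 mm high with a cone on top, 75 mm in all; the point is 15 mm above its underside in the middle; a bystander.

How it is judged:
On the way:
1. the valve is fully shut against its stop (opening under 0.04 rad) (value of joint needle below 0.04 rad), for 0.2 s.
At the end, for the whole second after the job is handed in: The pointer's tip is within 4.5 mm (about 5 degrees) of the tab's point and at rest, the tab has not moved by 3 mm, and the bottle, the jar and the ring block are within 25 mm of where they stood (distance between tip and mark below 0.0045 m and velocity of joint needle between -0.02 and 0.02 rad/s and distance of mark from where it was at the start of the episode below 0.003 m and distance of each of spray_mid, jar_mid, ringblock_mid from where it was at the start of the episode below 0.025 m); the robot touches nothing.
It fails at once if the pointer runs past the tab by more than 12 mm (about 14 degrees) (x of tip in the frame of mark above 0.012 m).
It fails at once if the index tab is shifted by more than 3 mm (distance of mark from where it was at the start of the episode above 0.003 m).
It fails at once if the spray bottle is shifted by more than 25 mm or knocked over (distance of spray_mid from where it was at the start of the episode above 0.025 m or angle between spray_mid's own z axis and vertical above 0.5 rad).
It fails at once if the amber jar is shifted by more than 25 mm or knocked over (distance of jar_mid from where it was at the start of the episode above 0.025 m or angle between jar_mid's own z axis and vertical above 0.5 rad).
It fails at once if the ring block is shifted by more than 25 mm or knocked over (distance of ringblock_mid from where it was at the start of the episode above 0.025 m or angle between ringblock_mid's own z axis and vertical above 0.5 rad).
It also fails if it takes over 61 s, if anything falls off the work surface, if the arm or the gripper's body presses on something with over 40 N, if the wrist force passes 120 N, or if a joint passes its speed limit or range.

## Working session

There is one attempt and no reset: what is moved stays moved. The work goes in short steps, Python scripts to look and compute and a tool call to move; the robot and the scene stay as the last step left them, time stands still between calls to the robot, and variables do not carry over. Pictures are saved under pics/ and viewed, at most 10 in all, crops included, and the job is handed in when it is done.

Besides the shell and the picture viewer there is one more tool, called after ">>>" as a command line: name --argument value ..., lists and objects as JSON in quotes. jog_arm: Moves the arm, as the interface text tells. Its arguments: {"type":"object","properties":{"dp":{"type":"array"},"twist":{"type":"array"},"jaw":{"type":"array"},"grip_force":{"type":"number"}},"required":["dp","twist","jaw"]}

```bash
mkdir -p pics
python3 - <<'E'
from station import arm
import cv2,numpy as np
for n in("scene","top"):
    c=arm.read_camera(n);cv2.imwrite(f"pics/{n}0.png",c["img"])
    np.savez(n+"0.npz",**c)
    print(n,c["mtx"].round(1).tolist(),c["distortion"],c["cam_to_world"].round(3).tolist())
s=arm.state();print(s)
E
```

```text
scene [[372.6, 0.0, 260.3], [0.0, 372.6, 193.4], [0.0, 0.0, 1.0]] [0.01359281 0.         0.         0.         0.        ] [[0.146, -0.795, 0.589, 1.257], [0.989, 0.113, -0.093, -0.105], [0.007, 0.596, 0.803, 1.062], [0.0, 0.0, 0.0, 1.0]]
top [[489.0, 0.0, 248.7], [0.0, 489.0, 193.2], [0.0, 0.0, 1.0]] [0.02150685 0.         0.         0.         0.        ] [[-0.01, 0.986, -0.167, 0.282], [-1.0, -0.011, -0.006, 0.017], [-0.008, 0.167, 0.986, 1.669], [0.0, 0.0, 0.0, 1.0]]
{'time': 0.1, 'q': array([ 1.16061577e+00,  3.53549259e-01,  1.63405878e+00,  2.37757868e-05,
        1.15521343e+00, -2.40848094e-03]), 'dq': array([ 0.0009284 , -0.00052275, -0.00131123, -0.00035971,  0.0006898 ,
        0.00068813]), 'joint_efforts': array([-4.34943067e-04, -5.94906378e+01, -3.34932017e+01,  6.96791592e-02,
        1.84718304e-02, -4.15915349e-05]), 'position': array([0.24768259, 0.57336698, 0.23595768]), 'ee_rot': array([-6.36057752e-01, -3.07625035e+00,  1.88213792e-03]), 'wrist_force': array([-0.68629988, -0.30207373,  0.29471168]), 'torque': array([-0.01458941, -0.05219064, -0.0400466 ]), 'gripper_force': 0.0, 'width': 0.09177208613358481}
```

View pics/scene0.png

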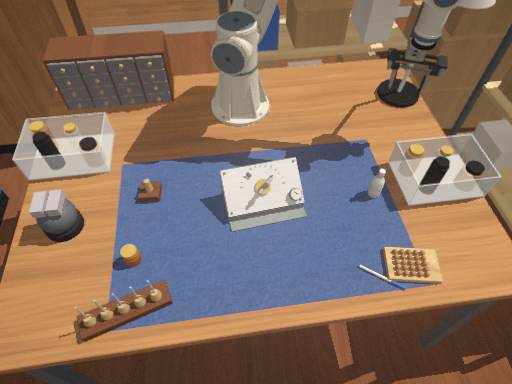

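View pics/top0.png

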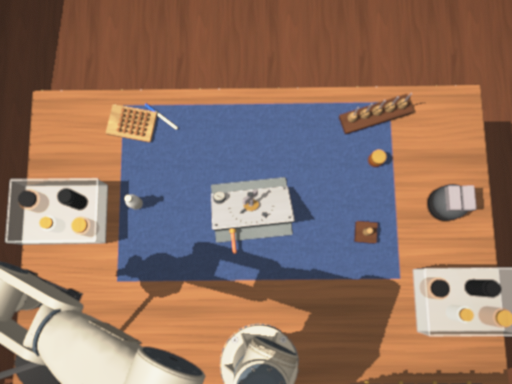

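The panel is at scene (262,190) and top (252,207). The bottle, jar and block are well clear of it. I'll enlarge both views.

Run:
```python
import cv2,numpy as np
a=cv2.imread("pics/scene0.png")[150:235,212:314];b=cv2.imread("pics/top0.png")[170:250,200:302]
cv2.imwrite("pics/s1.png",cv2.resize(a,None,fx=7,fy=7,interpolation=cv2.INTER_CUBIC))
cv2.imwrite("pics/t1.png",cv2.resize(b,None,fx=7,fy=7,interpolation=cv2.INTER_CUBIC))
```

```text
(no output)
```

View pics/s1.png

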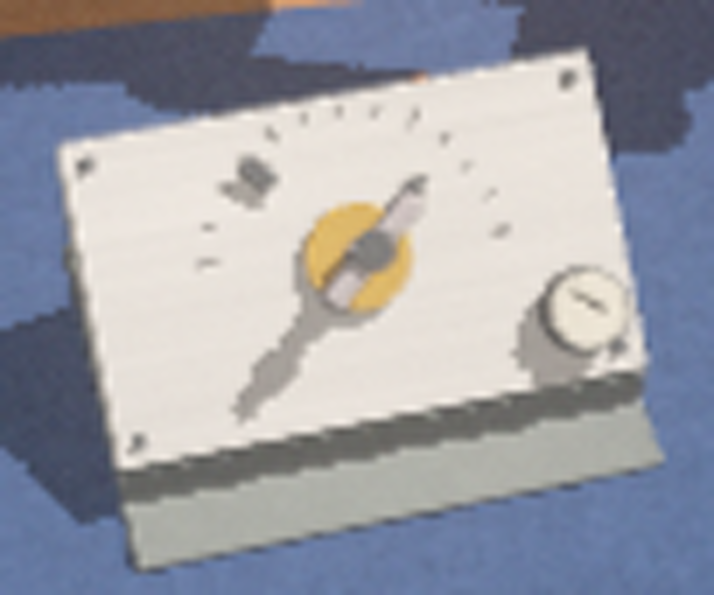

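View pics/t1.png

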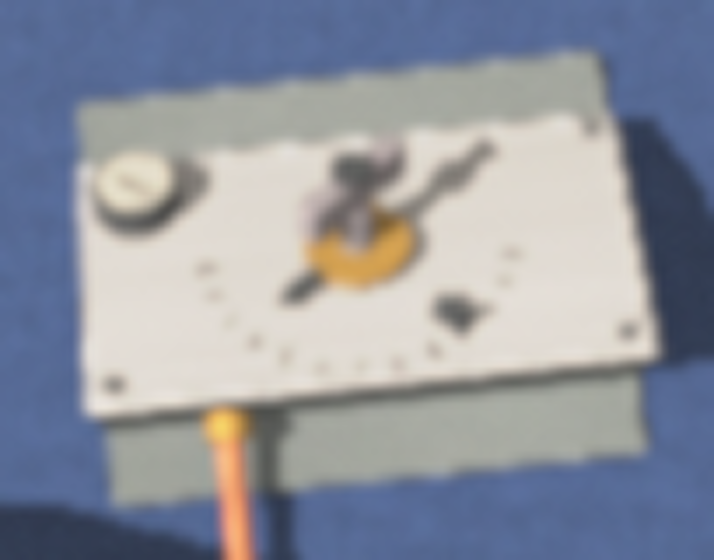

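```bash
cat > h.py <<'E'
import numpy as np,cv2
from scipy.optimize import least_squares
from scipy.spatial.transform import Rotation as R
def proj(c,P):
    T=np.linalg.inv(c["cam_to_world"]);p=np.atleast_2d(P)@T[:3,:3].T+T[:3,3]
    p=p*[1,-1,-1]
    return cv2.projectPoints(p,np.zeros(3),np.zeros(3),c["mtx"],c["distortion"])[0][:,0]
def Rd(yaw):
    s,c=np.sin(np.radians(35)),np.cos(np.radians(35))
    M=np.array([[-c,0,s],[0,-1,0],[s,0,c]]).T  # rows x,y,z -> columns
    M=np.column_stack([[-c,0,s],[0,-1,0],[s,0,c]])
    return R.from_euler('z',yaw).as_matrix()@M
E
cat > fit.py <<'E'
from h import *
S=dict(np.load("scene0.npz"));T=dict(np.load("top0.npz"))
f=lambda a,o:(np.array(a,float)+.5)/7-.5+o
so=np.array([212,150]);to=np.array([200,170])
# order (+x,+y),(+x,-y),(-x,-y),(-x,+y)
sc=f([(58,145),(588,48),(645,368),(118,468)],so);tc=f([(660,358),(85,415),(80,162),(605,115)],to)
sd=f([(357,262)],so);td=f([(362,245)],to)
st=f([(420,180)],so);tt=f([(285,300)],to)
sm=f([(250,180)],so);tm=f([(462,312)],to)
C=np.array([[78,130,0],[78,-130,0],[-78,-130,0],[-78,130,0]])/1000
def res(v):
    M=Rd(v[3]);o=v[:3];c=(C+[v[4],v[5],0])@M.T+o;d=o+M@[0,0,.006]
    r=[proj(S,c)-sc,proj(T,c)-tc,proj(S,d)-sd,proj(T,d)-td]
    for i,(a,b) in enumerate(((st,tt),)):
        q=v[6];p=o+M@[.051*np.sin(q),-.051*np.cos(q),.0075];r+=[proj(S,p)-a,proj(T,p)-b]
    q=v[7];p=o+M@[.06*np.sin(q),-.06*np.cos(q),.007];r+=[proj(S,p)-sm,proj(T,p)-tm]
    return np.concatenate([x.ravel() for x in r])
s=least_squares(res,[.45,0,.08,0,0,0,.7,2.2],loss="soft_l1")
print(s.x.round(4));print(res(s.x).round(1).reshape(-1,2).tolist())
np.save("fit.npy",s.x)
E
python3 fit.py
```

```text
[ 5.0820e-01  1.6500e-02  7.6300e-02  8.6500e-02  1.7000e-03 -3.8000e-03
  6.7130e-01  2.2935e+00]
[[-0.1, -0.3], [-0.1, 0.3], [0.4, -0.2], [0.0, 0.1], [-0.5, -0.3], [0.1, -0.5], [-0.2, 0.8], [1.0, 0.1], [-0.8, -0.2], [0.4, 0.2], [0.1, -0.0], [-0.1, 0.4], [0.3, 0.3], [-0.5, -0.6]]
```

```bash
cat > go.py <<'E'
import sys
from h import *
from station import arm
v=np.load("fit.npy");M=Rd(v[3]);o=np.array([v[0],v[1],.079])
def plan(h,q):
    s=arm.state();A=R.from_rotvec(s["ee_rot"]).as_matrix()
    x=M@[np.sin(q),-np.cos(q),0];z=-M[:,2];B=np.column_stack([x,np.cross(z,x),z])
    P=o+M[:,2]*h;d=P-s["position"]
    print("t",s["time"],"q",s["q"].round(2),"F",s["wrist_force"].round(1),s["torque"].round(2),"w",round(s["width"],4))
    print("dial-frame pos mm",(M.T@(s["position"]-o)*1000).round(1),"handle q est",np.arctan2(M[:,0]@A[:,0],-M[:,1]@A[:,0]).round(3))
    print("dp units",(A.T@d/.05).round(2),"after turn",(B.T@d/.05).round(2),"twist units",(R.from_matrix(A.T@B).as_rotvec(degrees=True)/5).round(2))
if __name__=="__main__": plan(float(sys.argv[1]),float(sys.argv[2]))
E
python3 go.py .13 .67
```

```text
t 0.1 q [ 1.16  0.35  1.63  0.    1.16 -0.  ] F [-0.7 -0.3  0.3] [-0.01 -0.05 -0.04] w 0.0918
dial-frame pos mm [ 263.2 -577.3    7.3] handle q est 0.989
dp units [-10.51  -7.45   1.02] after turn [-12.32  -3.04  -2.45] twist units [4.51 5.4  4.51]
```

>>> jog_arm --dp '[[-0.8, -0.57, 0], [-0.8, -0.57, 0], [-0.8, -0.57, 0], [-0.8, -0.57, 0], [-0.8, -0.57, 0]]' --twist '[[0, 0, 0], [0, 0, 0], [0, 0, 0], [0, 0, 0], [0, 0, 0]]' --jaw '[1, 1, 1, 1, 1]'

```text
time: 0.6
position: [0.3754, 0.3618, 0.2364]
ee_rot: [-0.635, -3.077, 0.0]
wrist_force: [0.0, 0.6, 0.6]
width: 0.0919
gripper_force: 0.0
```

>>> jog_arm --dp '[[-0.8, -0.57, 0], [-0.8, -0.57, 0], [-0.8, -0.57, 0], [-0.8, -0.57, 0], [-0.8, -0.57, 0]]' --twist '[[0, 0, 0], [0, 0, 0], [0, 0, 0], [0, 0, 0], [0, 0, 0]]' --jaw '[1, 1, 1, 1, 1]'

```text
time: 1.1
position: [0.5026, 0.1515, 0.2365]
ee_rot: [-0.636, -3.076, -0.0]
wrist_force: [0.2, 0.2, 0.1]
width: 0.0918
gripper_force: 0.0
```

>>> jog_arm --dp '[[-0.8, -0.57, 0], [-0.8, -0.57, 0], [-0.8, -0.57, 0], [0, 0, 0], [0, 0, 0]]' --twist '[[0, 0, 0], [0, 0, 0], [0, 0, 0], [0.64, 0.77, 0.64], [0.64, 0.77, 0.64]]' --jaw '[1, 1, 1, 1, 1]'

```text
time: 1.6
position: [0.5783, 0.0255, 0.2367]
ee_rot: [-0.774, -2.88, 0.125]
wrist_force: [0.6, 0.6, -0.7]
width: 0.0916
gripper_force: 0.0
```

>>> jog_arm --dp '[[0, 0, 0], [0, 0, 0], [0, 0, 0], [0, 0, 0], [0, 0, 0]]' --twist '[[0.64, 0.77, 0.64], [0.64, 0.77, 0.64], [0.64, 0.77, 0.64], [0.64, 0.77, 0.64], [0.64, 0.77, 0.64]]' --jaw '[1, 1, 1, 1, 1]'

```text
time: 2.1
position: [0.5784, 0.0276, 0.2364]
ee_rot: [-1.019, -2.366, 0.383]
wrist_force: [-0.6, 0.3, -0.7]
width: 0.0921
gripper_force: 0.0
```

```bash
python3 go.py .13 .67
```

```text
t 2.1 q [ 0.05  0.63  1.32 -0.02  1.8  -0.7 ] F [-0.6  0.3 -0.7] [-0.02 -0.27  0.01] w 0.0921
dial-frame pos mm [ 32.2  -5.  169.6] handle q est 0.671
dp units [-0.48  0.44  0.79] after turn [-0.48  0.44  0.79] twist units [ 0.01 -0.02  0.02]
```

>>> jog_arm --dp '[[-0.48, 0.44, 0], [0, 0, 0.5], [0, 0, 0.5], [0, 0, 0.5], [0, 0, 0]]' --twist '[[0, 0, 0], [0, 0, 0], [0, 0, 0], [0, 0, 0], [0, 0, 0]]' --jaw '[1, 1, 1, 1, 1]'

```text
time: 2.6
position: [0.5595, 0.0209, 0.1542]
ee_rot: [-1.016, -2.365, 0.383]
wrist_force: [0.2, 0.2, 0.1]
width: 0.0921
gripper_force: 0.0
```

```bash
python3 go.py .046 .67
python3 - <<'E'
from station import arm
import cv2,numpy as np
from h import *
ims=[]
for n,o in(("scene",(225,130)),("top",(215,165))):
    i=arm.read_camera(n)["img"][o[1]:o[1]+85,o[0]:o[0]+70]
    ims.append(cv2.resize(i,None,fx=5.6,fy=5.6,interpolation=cv2.INTER_CUBIC))
cv2.imwrite("pics/c1.png",np.hstack(ims))
E
```

```text
t 2.6 q [ 0.05  0.69  1.42 -0.02  1.65 -0.71] F [0.2 0.2 0.1] [ 0.01 -0.22  0.05] w 0.0921
dial-frame pos mm [ 0.9  0.  91.1] handle q est 0.674
dp units [-0.01  0.02  0.9 ] after turn [-0.01  0.01  0.9 ] twist units [-0.01 -0.04  0.04]
```

View pics/c1.png

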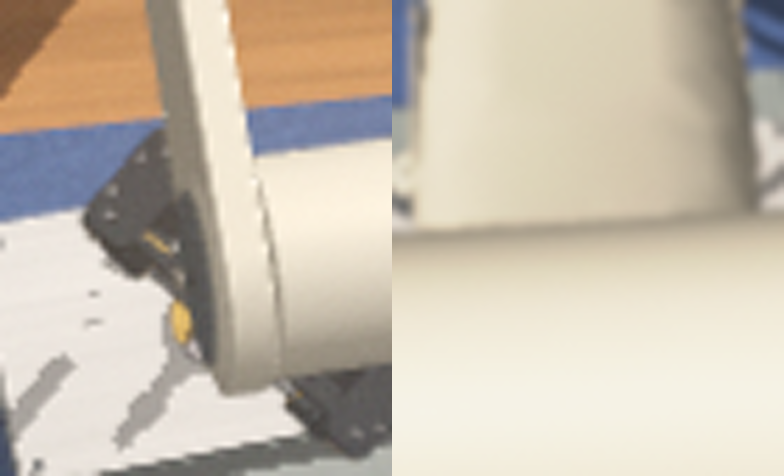

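The fingers straddle the bar. The wrist hides the dial in both views, so I'll lift off to check later. Next I descend and close.

>>> jog_arm --dp '[[0, 0, 0.3], [0, 0, 0.3], [0, 0, 0.28], [0, 0, 0], [0, 0, 0]]' --twist '[[0, 0, 0], [0, 0, 0], [0, 0, 0], [0, 0, 0], [0, 0, 0]]' --jaw '[1, 1, 1, 0.5, 0.3]' --grip_force 8

```text
time: 3.2
position: [0.538, 0.019, 0.1211]
ee_rot: [-1.018, -2.371, 0.38]
wrist_force: [-0.2, -0.1, 0.8]
width: 0.0781
gripper_force: 0.0
```

>>> jog_arm --dp '[[0, 0, 0], [0, 0, 0], [0, 0, 0], [0, 0, 0], [0, 0, 0]]' --twist '[[0, 0, 0], [0, 0, 0], [0, 0, 0], [0, 0, 0], [0, 0, 0]]' --jaw '[0.2, 0.1, 0, 0, 0]'

```text
time: 3.7
position: [0.5374, 0.019, 0.1206]
ee_rot: [-1.018, -2.37, 0.38]
wrist_force: [0.1, -0.4, 0.8]
width: 0.038
gripper_force: 0.0
```

```bash
python3 go.py .046 .67
```

```text
t 3.7 q [ 0.05  0.69  1.5  -0.02  1.56 -0.71] F [ 0.1 -0.4  0.8] [ 0.04 -0.21 -0.01] w 0.038
dial-frame pos mm [-0.1  0.  50.9] handle q est 0.673
dp units [ 0.  -0.   0.1] after turn [ 0.  -0.   0.1] twist units [0.04 0.01 0.04]
```

>>> jog_arm --dp '[[0, 0, 0.1], [0, 0, 0], [0, 0, 0], [0, 0, 0], [0, 0, 0]]' --twist '[[0, 0, 0], [0, 0, 0], [0, 0, 0], [0, 0, 0], [0, 0, 0]]' --jaw '[0, 0, 0, 0, 0]'

```text
time: 4.2
position: [0.5355, 0.0205, 0.1148]
ee_rot: [-1.019, -2.372, 0.375]
wrist_force: [3.9, 8.1, -10.9]
width: 0.0154
gripper_force: 8.0
```

```bash
python3 go.py .046 .67; python3 -c "
from station import arm;print(arm.state()['gripper_force'])"
```

```text
t 4.2 q [ 0.05  0.69  1.51 -0.02  1.54 -0.71] F [  3.9   8.1 -10.9] [ 1.14 -1.95 -0.79] w 0.0154
dial-frame pos mm [-2.  -1.7 45.1] handle q est 0.674
dp units [-0.   -0.05 -0.02] after turn [-0.   -0.05 -0.02] twist units [0.09 0.01 0.05]
8.001198079437017
```

>>> jog_arm --dp '[[0, 0.05, 0], [0, 0, 0], [0, 0, 0]]' --twist '[[0, 0, 0], [0, 0, 0], [0, 0, 0]]' --jaw '[0, 0, 0]' --grip_force 20

```text
time: 4.5
position: [0.5356, 0.0207, 0.1147]
ee_rot: [-1.018, -2.369, 0.38]
wrist_force: [-1.4, 2.4, -9.4]
width: 0.0149
gripper_force: 20.0
```

```bash
python3 go.py .046 .67
```

```text
t 4.5 q [ 0.05  0.7   1.51 -0.02  1.55 -0.7 ] F [-1.4  2.4 -9.4] [ 0.46 -0.92 -0.35] w 0.0149
dial-frame pos mm [-2.2 -1.8 45.1] handle q est 0.674
dp units [-0.   -0.06 -0.02] after turn [-0.   -0.06 -0.02] twist units [0.04 0.   0.04]
```

>>> jog_arm --dp '[[0, 0, 0], [0, 0, 0], [0, 0, 0], [0, 0, 0], [0, 0, 0]]' --twist '[[0, 0, 0.5], [0, 0, 0.8], [0, 0, 0.8], [0, 0, 0.8], [0, 0, 0.8]]' --jaw '[0, 0, 0, 0, 0]' --grip_force 30

```text
time: 5.0
position: [0.535, 0.0202, 0.1151]
ee_rot: [-1.406, -2.202, 0.499]
wrist_force: [-3.8, 0.7, -5.7]
width: 0.0148
gripper_force: 30.0
```

```bash
cat >> go.py <<'E'
    s=arm.state();print("Tz dial",(M[:,2]@s["torque"]).round(3),"F dial",(M.T@s["wrist_force"]).round(1))
E
python3 go.py .046 .0
```

```text
File "go.py", line 13
    s=arm.state();print("Tz dial",(M[:,2]@s["torque"]).round(3),"F dial",(M.T@s["wrist_force"]).round(1))
IndentationError: unexpected indent
```

```bash
sed -i 's/^if __name__=="__main__": /if __name__=="__main__":\n    /' go.py
python3 go.py .046 .0
```

```text
t 5.0 q [ 0.05  0.69  1.51 -0.02  1.55 -0.38] F [-3.8  0.7 -5.7] [ 0.16 -0.26  0.06] w 0.0148
dial-frame pos mm [-1.4 -1.4 45.1] handle q est 0.348
dp units [-0.02 -0.04 -0.02] after turn [-0.03 -0.03 -0.02] twist units [ 0.02 -0.01  3.99]
Tz dial 0.132 F dial [-0.2 -1.  -6.9]
```

>>> jog_arm --dp '[[0, 0, 0], [0, 0, 0], [0, 0, 0], [0, 0, 0], [0, 0, 0]]' --twist '[[0, 0, 0.8], [0, 0, 0.8], [0, 0, 0.8], [0, 0, 0.8], [0, 0, 0.8]]' --jaw '[0, 0, 0, 0, 0]'

```text
time: 5.5
position: [0.5342, 0.0199, 0.1157]
ee_rot: [-1.8, -1.959, 0.619]
wrist_force: [-6.2, -0.0, -1.9]
width: 0.0145
gripper_force: 30.0
```

```bash
python3 go.py .046 -0.15
```

```text
t 5.5 q [ 0.05  0.69  1.51 -0.02  1.55 -0.03] F [-6.2 -0.  -1.9] [0.08 0.59 0.15] w 0.0145
dial-frame pos mm [-0.4 -1.2 45.1] handle q est -0.001
dp units [-0.02 -0.01 -0.02] after turn [-0.03 -0.01 -0.02] twist units [-0.01 -0.01  1.7 ]
Tz dial 0.202 F dial [ 4.  -0.5 -5.1]
```

>>> jog_arm --dp '[[0, 0, 0], [0, 0, 0], [0, 0, 0]]' --twist '[[0, 0, 0.5], [0, 0, 0.5], [0, 0, 0.2]]' --jaw '[0, 0, 0]'

```text
time: 5.8
position: [0.534, 0.0199, 0.1159]
ee_rot: [-1.91, -1.875, 0.652]
wrist_force: [-5.6, -0.1, -0.8]
width: 0.0147
gripper_force: 30.0
```

```bash
python3 go.py .046 -0.15
```

```text
t 5.8 q [ 0.05  0.69  1.51 -0.02  1.55  0.07] F [-5.6 -0.1 -0.8] [0.13 0.85 0.23] w 0.0147
dial-frame pos mm [-0.1 -1.2 45.1] handle q est -0.105
dp units [-0.02 -0.   -0.02] after turn [-0.02  0.   -0.02] twist units [-0.02 -0.01  0.52]
Tz dial 0.305 F dial [ 4.2 -0.4 -3.9]
```

>>> jog_arm --dp '[[0, 0, 0], [0, 0, 0]]' --twist '[[0, 0, 0.5], [0, 0, 0]]' --jaw '[0, 0]'

```text
time: 6.0
position: [0.5339, 0.0196, 0.116]
ee_rot: [-1.956, -1.838, 0.666]
wrist_force: [-7.2, -1.2, -0.1]
width: 0.0144
gripper_force: 30.0
```

```bash
python3 go.py .046 -0.15
```

```text
t 6.0 q [ 0.05  0.69  1.51 -0.02  1.55  0.12] F [-7.2 -1.2 -0.1] [-0.12  0.88  0.33] w 0.0144
dial-frame pos mm [ 0.  -0.9 45.1] handle q est -0.148
dp units [-0.02  0.   -0.02] after turn [-0.02  0.   -0.02] twist units [-0.02 -0.    0.02]
Tz dial 0.245 F dial [ 5.9  0.6 -4.2]
```

>>> jog_arm --dp '[[0, 0, 0], [0, 0, 0]]' --twist '[[0, 0, 0.5], [0, 0, 0]]' --jaw '[0, 0]'

```text
time: 6.2
position: [0.5337, 0.0195, 0.116]
ee_rot: [-2.001, -1.8, 0.68]
wrist_force: [-6.5, -1.8, 0.4]
width: 0.0145
gripper_force: 30.0
```

```bash
python3 go.py .046 -0.15
```

```text
t 6.2 q [ 0.05  0.69  1.51 -0.02  1.55  0.16] F [-6.5 -1.8  0.4] [-0.22  1.03  0.47] w 0.0145
dial-frame pos mm [ 0.2 -0.8 45.1] handle q est -0.192
dp units [-0.01  0.01 -0.02] after turn [-0.01  0.01 -0.02] twist units [-0.03  0.   -0.48]
Tz dial 0.314 F dial [ 5.6  1.2 -3.5]
```

>>> jog_arm --dp '[[0, 0, 0], [0, 0, 0]]' --twist '[[0, 0, 0.7], [0, 0, 0]]' --jaw '[0, 0]'

```text
time: 6.4
position: [0.5336, 0.0191, 0.1162]
ee_rot: [-2.063, -1.745, 0.7]
wrist_force: [-9.5, -5.1, 2.6]
width: 0.0148
gripper_force: 30.4
```

```bash
python3 go.py .046 -0.15|tail -1
```

```text
Tz dial 0.337 F dial [ 9.7  4.2 -3.5]
```

>>> jog_arm --dp '[[0, 0, 0], [0, 0, 0]]' --twist '[[0, 0, 0.7], [0, 0, 0]]' --jaw '[0, 0]'

```text
time: 6.6
position: [0.5335, 0.0194, 0.1163]
ee_rot: [-2.124, -1.688, 0.717]
wrist_force: [-7.2, -2.3, 2.3]
width: 0.015
gripper_force: 31.4
```

```bash
python3 go.py .046 -0.15
```

```text
t 6.6 q [ 0.05  0.69  1.51 -0.02  1.55  0.28] F [-7.2 -2.3  2.3] [-0.07  1.5   0.66] w 0.015
dial-frame pos mm [ 0.5 -0.8 45.2] handle q est -0.314
dp units [-0.01  0.01 -0.02] after turn [-0.01  0.01 -0.02] twist units [-0.03  0.   -1.88]
Tz dial 0.574 F dial [ 7.4  1.7 -2.4]
```

>>> jog_arm --dp '[[0, 0, 0], [0, 0, 0], [0, 0, 0], [0, 0, 0]]' --twist '[[0, 0, 0.4], [0, 0, 0], [0, 0, 0], [0, 0, 0]]' --jaw '[0, 0, 0, 0]'

```text
time: 7.0
position: [0.5335, 0.0194, 0.1163]
ee_rot: [-2.156, -1.657, 0.726]
wrist_force: [-6.7, -2.8, 1.9]
width: 0.0155
gripper_force: 33.0
```

```bash
python3 go.py .046 1.6
```

```text
t 7.0 q [ 0.05  0.69  1.51 -0.02  1.55  0.32] F [-6.7 -2.8  1.9] [-0.07  1.6   0.89] w 0.0155
dial-frame pos mm [ 0.5 -0.8 45.2] handle q est -0.347
dp units [-0.01  0.02 -0.02] after turn [-0.01 -0.02 -0.02] twist units [ -0.03  -0.03 -22.31]
Tz dial 0.766 F dial [ 6.8  2.2 -2.4]
```

>>> jog_arm --dp '[[0, 0, 0], [0, 0, 0], [0, 0, 0], [0, 0, -0.6], [0, 0, -0.8]]' --twist '[[0, 0, 0], [0, 0, 0], [0, 0, 0], [0, 0, 0], [0, 0, 0]]' --jaw '[0.3, 0.5, 0.7, 0.7, 0.7]'

```text
time: 7.5
position: [0.5749, 0.0236, 0.1726]
ee_rot: [-2.159, -1.657, 0.722]
wrist_force: [0.9, -0.3, -1.4]
width: 0.0533
gripper_force: 0.0
```

>>> jog_arm --dp '[[0, 0, -0.8], [0.9, 0, -0.3], [0.9, 0, 0], [0.9, 0, 0], [0.9, 0, 0]]' --twist '[[0, 0, 0], [0, 0, 0], [0, 0, 0], [0, 0, 0], [0, 0, 0]]' --jaw '[0.7, 0.7, 0.7, 0.7, 0.7]'

```text
time: 8.0
position: [0.6433, 0.2009, 0.1832]
ee_rot: [-2.162, -1.658, 0.717]
wrist_force: [1.8, 0.0, -0.2]
width: 0.0645
gripper_force: 0.0
```

```bash
cat > look.py <<'E'
import sys
from station import arm
from h import *
ims=[]
for n,o in(("scene",(225,152)),("top",(222,178))):
    c=arm.read_camera(n);np.savez(n+sys.argv[1]+".npz",**c)
    i=c["img"][o[1]:o[1]+60,o[0]:o[0]+66]
    ims.append(cv2.resize(i,None,fx=6,fy=6,interpolation=cv2.INTER_CUBIC))
cv2.imwrite("pics/l%s.png"%sys.argv[1],np.hstack(ims))
E
python3 look.py 1;python3 go.py .13 .2
```

```text
t 8.1 q [0.26 0.83 1.09 0.1  1.83 0.51] F [-1.  -0.1 -0.2] [ 0.   -0.15  0.07] w 0.0644
dial-frame pos mm [ -64.1 -175.8  169.9] handle q est -0.343
dp units [-3.74 -0.03  0.79] after turn [-3.19 -1.95  0.8 ] twist units [ 0.03 -0.01 -6.22]
Tz dial 0.047 F dial [ 0.7  0.  -0.7]
```

View pics/l1.png

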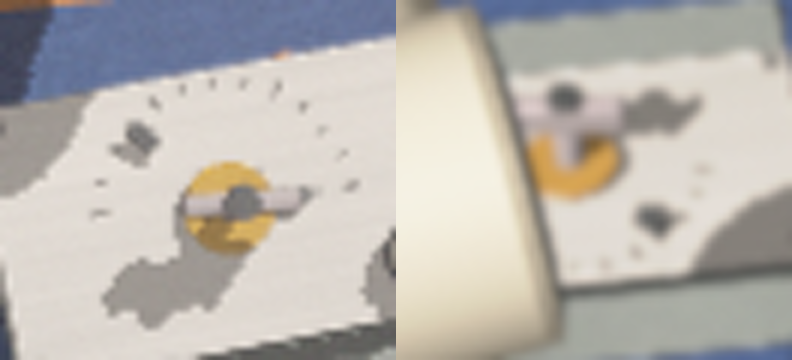

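Scene half: the pointer's tip is at about (312,191) and the bar runs from (190,207) to (298,204). I'll compare the tip with the fit's prediction.

```bash
cat > pq.py <<'E'
from h import *
v=np.load("fit.npy");M=Rd(v[3]);S=dict(np.load("scene0.npz"));T=dict(np.load("top0.npz"))
def show(qs,r=.051,z=.0075):
    for q in qs:
        P=v[:3]+M@[r*np.sin(q),-r*np.cos(q),z]
        print(round(q,2),(((proj(S,P)-[225,152])+.5)*6-.5).round(0)[0],(((proj(T,P)-[222,178])+.5)*6-.5).round(0)[0])
E
python3 -c "
from pq import *
print('tip');show([-.1,0,.1,.2,.3]);print('bar');show([-.2,0],.032,.055);show([np.pi-.2,np.pi],.032,.055)
print('mark');show([2.2,2.25,2.3,2.35,2.4],.051,.0075);show([2.2,2.25,2.3,2.35,2.4],.069,.01)"
```

```text
tip
-0.1 [314. 204.] [ 88. 164.]
0 [313. 195.] [ 88. 170.]
0.1 [310. 186.] [ 89. 177.]
0.2 [307. 177.] [ 91. 184.]
0.3 [304. 169.] [ 93. 190.]
bar
-0.2 [295. 207.] [116.  98.]
0 [294. 195.] [116. 106.]
2.94 [176. 205.] [235. 103.]
3.14 [177. 217.] [235.  95.]
mark
2.2 [157. 147.] [242. 212.]
2.25 [154. 151.] [246. 209.]
2.3 [151. 154.] [249. 206.]
2.35 [148. 158.] [252. 204.]
2.4 [145. 162.] [255. 201.]
2.2 [133. 124.] [264. 227.]
2.25 [129. 129.] [269. 223.]
2.3 [125. 134.] [274. 220.]
2.35 [122. 139.] [278. 216.]
2.4 [118. 144.] [282. 212.]
```

The pointer matches q≈0, so the valve is shut. The bar centre suggests the real axis is about 4 mm towards dial −y, so I'll correct the centre and regrip.

```bash
sed -i 's/^o=.*//; s/o=np.array(\[v\[0\],v\[1\],.079\])/o=np.array([v[0],v[1],.079])+M@[.001,-.004,0]/' go.py; python3 go.py .1 -0.1
```

```text
t 8.1 q [0.26 0.83 1.09 0.1  1.83 0.51] F [-1.  -0.1 -0.2] [ 0.   -0.15  0.07] w 0.0644
dial-frame pos mm [ -65.1 -171.8  169.9] handle q est -0.343
dp units [-3.68 -0.07  1.39] after turn [-3.55 -0.95  1.4 ] twist units [ 0.03 -0.01 -2.79]
Tz dial 0.047 F dial [ 0.7  0.  -0.7]
```

>>> jog_arm --dp '[[-0.92, -0.02, 0], [-0.92, -0.02, 0], [-0.92, -0.02, 0], [-0.92, -0.01, 0], [0, 0, 0.7]]' --twist '[[0, 0, -0.9], [0, 0, 0], [0, 0, 0], [0, 0, 0], [0, 0, -0.9]]' --jaw '[0.7, 0.7, 0.7, 0.7, 0.7]'

```text
time: 8.6
position: [0.595, 0.0133, 0.19]
ee_rot: [-2.013, -1.804, 0.666]
wrist_force: [0.0, 0.3, 0.4]
width: 0.0644
gripper_force: 0.0
```

```bash
python3 go.py .07 -0.1
```

```text
t 8.6 q [ 0.04  0.69  1.32 -0.03  1.73  0.15] F [0.  0.3 0.4] [-0.01 -0.2   0.01] w 0.0644
dial-frame pos mm [ -7.9  14.7 140.3] handle q est -0.195
dp units [ 0.25 -0.23  1.4 ] after turn [ 0.28 -0.19  1.41] twist units [ 0.13 -0.04 -1.09]
Tz dial -0.004 F dial [ 0.2 -0.3  0.3]
```

>>> jog_arm --dp '[[0.25, -0.23, 0], [0, 0, 0.7], [0, 0, 0.68], [0, 0, 0.3], [0, 0, 0.18]]' --twist '[[0, 0, 0], [0, 0, -1], [0.1, 0, 0], [0, 0, 0], [0, 0, 0]]' --jaw '[0.7, 0.7, 0.7, 0.7, 0.7]'

```text
time: 9.1
position: [0.5298, 0.0294, 0.1148]
ee_rot: [-1.906, -1.872, 0.655]
wrist_force: [0.1, -0.3, 0.6]
width: 0.0643
gripper_force: 0.0
```

```bash
python3 go.py .045 -0.1
```

```text
t 9.1 q [ 0.06  0.69  1.51 -0.01  1.55  0.08] F [ 0.1 -0.3  0.6] [-0.06 -0.19 -0.01] w 0.0643
dial-frame pos mm [ 1.  -7.  42.2] handle q est -0.104
dp units [-0.14  0.03 -0.06] after turn [-0.14  0.03 -0.06] twist units [-0.08 -0.01 -0.04]
Tz dial -0.051 F dial [0.3 0.3 0.5]
```

>>> jog_arm --dp '[[-0.14, 0.03, -0.05], [0, 0, 0], [0, 0, 0], [0, 0, 0], [0, 0, 0]]' --twist '[[0, 0, 0], [0, 0, 0], [0, 0, 0], [0, 0, 0], [0, 0, 0]]' --jaw '[0.4, 0.2, 0, 0, 0]' --grip_force 30

```text
time: 9.6
position: [0.5337, 0.0216, 0.1168]
ee_rot: [-1.907, -1.873, 0.653]
wrist_force: [0.2, 0.5, 0.4]
width: 0.0264
gripper_force: 0.0
```

>>> jog_arm --dp '[[0, 0, 0], [0, 0, 0], [0, 0, 0]]' --twist '[[0, 0, 0], [0, 0, 0], [0, 0, 0]]' --jaw '[0, 0, 0]'

```text
time: 9.9
position: [0.5341, 0.0215, 0.1162]
ee_rot: [-1.907, -1.874, 0.652]
wrist_force: [4.0, 1.1, -3.2]
width: 0.0146
gripper_force: 30.0
```

```bash
python3 go.py .045 -0.1
```

```text
t 9.9 q [ 0.05  0.7   1.51 -0.02  1.56  0.07] F [ 4.   1.1 -3.2] [ 0.01 -1.19 -0.02] w 0.0146
dial-frame pos mm [-1.1  1.2 45.5] handle q est -0.103
dp units [ 0.02 -0.03  0.01] after turn [ 0.02 -0.03  0.01] twist units [-0.04 -0.02 -0.04]
Tz dial -0.068 F dial [-5.2 -0.7 -0.3]
```

>>> jog_arm --dp '[[0, 0, 0], [0, 0, 0], [0, 0, 0], [0, 0, 0], [0, 0, 0]]' --twist '[[0, 0, -0.6], [0, 0, -0.8], [0, 0, -0.8], [0, 0, -0.8], [0, 0, -0.8]]' --jaw '[0, 0, 0, 0, 0]'

```text
time: 10.4
position: [0.5345, 0.0216, 0.1159]
ee_rot: [-1.54, -2.125, 0.541]
wrist_force: [5.9, -0.4, -5.3]
width: 0.0149
gripper_force: 30.0
```

>>> jog_arm --dp '[[0, 0, 0], [0, 0, 0], [0, 0, 0], [0, 0, 0], [0, 0, 0]]' --twist '[[0, 0, -0.8], [0, 0, -0.8], [0, 0, -0.8], [0, 0, -0.8], [0, 0, -0.8]]' --jaw '[0, 0, 0, 0, 0]'

```text
time: 10.9
position: [0.5348, 0.0218, 0.1157]
ee_rot: [-1.13, -2.324, 0.416]
wrist_force: [7.0, 1.7, -7.1]
width: 0.015
gripper_force: 30.0
```

```bash
python3 go.py .045 1.95
```

```text
t 10.9 q [ 0.05  0.7   1.5  -0.02  1.55 -0.61] F [ 7.   1.7 -7.1] [ 0.11 -2.03 -0.2 ] w 0.015
dial-frame pos mm [-2.1  1.  45.5] handle q est 0.58
dp units [ 0.04 -0.02  0.01] after turn [0.03 0.03 0.01] twist units [  0.03  -0.03 -15.7 ]
Tz dial -0.197 F dial [-9.9 -1.1 -1.7]
```

>>> jog_arm --dp '[[0, 0, 0], [0, 0, 0], [0, 0, 0], [0, 0, 0], [0, 0, 0]]' --twist '[[0, 0, -0.8], [0, 0, -0.8], [0, 0, -0.8], [0, 0, -0.8], [0, 0, -0.8]]' --jaw '[0, 0, 0, 0, 0]'

```text
time: 11.4
position: [0.5351, 0.0222, 0.1155]
ee_rot: [-0.701, -2.456, 0.283]
wrist_force: [7.4, 3.2, -8.7]
width: 0.0144
gripper_force: 30.0
```

>>> jog_arm --dp '[[0, 0, 0], [0, 0, 0], [0, 0, 0], [0, 0, 0], [0, 0, 0]]' --twist '[[0, 0, -0.8], [0, 0, -0.8], [0, 0, -0.8], [0, 0, -0.8], [0, 0, -0.8]]' --jaw '[0, 0, 0, 0, 0]'

```text
time: 11.9
position: [0.5352, 0.0226, 0.1154]
ee_rot: [-0.262, -2.523, 0.146]
wrist_force: [8.2, 5.4, -10.5]
width: 0.0146
gripper_force: 30.0
```

```bash
python3 go.py .045 1.95
```

```text
t 11.9 q [ 0.05  0.7   1.5  -0.02  1.55 -1.31] F [  8.2   5.4 -10.5] [ 0.73 -2.44 -0.6 ] w 0.0146
dial-frame pos mm [-2.6  0.2 45.5] handle q est 1.279
dp units [ 0.05 -0.01  0.01] after turn [0.05 0.02 0.01] twist units [ 0.05 -0.   -7.69]
Tz dial -0.192 F dial [-13.1  -4.7  -3.7]
```

>>> jog_arm --dp '[[0, 0, 0], [0, 0, 0], [0, 0, 0], [0, 0, 0], [0, 0, 0]]' --twist '[[0, 0, -0.8], [0, 0, -0.8], [0, 0, -0.8], [0, 0, -0.8], [0, 0, -0.8]]' --jaw '[0, 0, 0, 0, 0]'

```text
time: 12.4
position: [0.5352, 0.0231, 0.1154]
ee_rot: [0.18, -2.524, 0.006]
wrist_force: [7.8, 6.6, -9.3]
width: 0.0145
gripper_force: 30.0
```

>>> jog_arm --dp '[[0, 0, 0], [0, 0, 0], [0, 0, 0], [0, 0, 0], [0, 0, 0]]' --twist '[[0, 0, -0.8], [0, 0, -0.8], [0, 0, -0.8], [0, 0, -0.8], [0, 0, -0.4]]' --jaw '[0, 0, 0, 0, 0]'

```text
time: 12.9
position: [0.5351, 0.0235, 0.1154]
ee_rot: [0.573, -2.469, -0.12]
wrist_force: [7.3, 8.8, -9.0]
width: 0.0148
gripper_force: 30.0
```

>>> jog_arm --dp '[[0, 0, 0], [0, 0, 0], [0, 0, 0], [0, 0, 0], [0, 0, -0.6]]' --twist '[[0, 0, 0], [0, 0, 0], [0, 0, 0], [0, 0, 0], [0, 0, 0]]' --jaw '[0, 0.3, 0.5, 0.7, 0.7]'

```text
time: 13.4
position: [0.5474, 0.0226, 0.1392]
ee_rot: [0.567, -2.457, -0.117]
wrist_force: [-0.3, 0.4, 0.2]
width: 0.0442
gripper_force: 0.0
```

```bash
python3 go.py .045 1.95
```

```text
t 13.4 q [ 0.05  0.69  1.46 -0.02  1.62 -1.97] F [-0.3  0.4  0.2] [ 0.07 -0.29 -0.03] w 0.0442
dial-frame pos mm [ 1.1  1.3 72. ] handle q est 1.939
dp units [-0.04  0.01  0.54] after turn [-0.03  0.02  0.54] twist units [ 0.08 -0.13 -0.13]
Tz dial 0.001 F dial [ 0.3 -0.4 -0. ]
```

>>> jog_arm --dp '[[0, 0, -0.8], [-0.35, 0.9, -0.8], [-0.35, 0.9, 0], [-0.35, 0.9, 0], [-0.35, 0.9, 0]]' --twist '[[0, 0, 0], [0, 0, 0], [0, 0, 0], [0, 0, 0], [0, 0, 0]]' --jaw '[0.7, 0.7, 0.7, 0.7, 0.7]'

```text
time: 13.9
position: [0.5764, 0.2104, 0.2]
ee_rot: [0.568, -2.464, -0.116]
wrist_force: [0.7, -0.1, 0.3]
width: 0.0646
gripper_force: 0.0
```

>>> jog_arm --dp '[[-0.35, 0.9, 0], [0, 0, 0]]' --twist '[[0, 0, 0], [0, 0, 0]]' --jaw '[0.7, 0.7]'

```text
time: 14.1
position: [0.5713, 0.2625, 0.1996]
ee_rot: [0.575, -2.462, -0.116]
wrist_force: [0.6, -0.9, 0.0]
width: 0.0645
gripper_force: 0.0
```

```bash
python3 look.py 2; python3 go.py .12 2.1; python3 -c "
from pq import *
show([1.6,1.7,1.8,1.9,2.,2.1,2.2])"
```

```text
t 14.2 q [ 0.34  0.73  1.23  0.15  1.78 -1.7 ] F [ 0.9 -1.  -0.8] [ 0.04 -0.28  0.  ] w 0.0644
dial-frame pos mm [  -1.2 -230.8  147.2] handle q est 1.94
dp units [ 1.69 -4.3   0.54] after turn [ 2.35 -3.97  0.54] twist units [ 0.04 -0.06 -1.83]
Tz dial 0.014 F dial [-1.1  1.1 -0.2]
1.6 [204. 121.] [191. 230.]
1.7 [195. 123.] [200. 229.]
1.8 [186. 126.] [209. 227.]
1.9 [178. 131.] [218. 224.]
2.0 [170. 135.] [227. 220.]
2.1 [163. 141.] [235. 216.]
2.2 [157. 147.] [242. 212.]
```

View pics/l2.png

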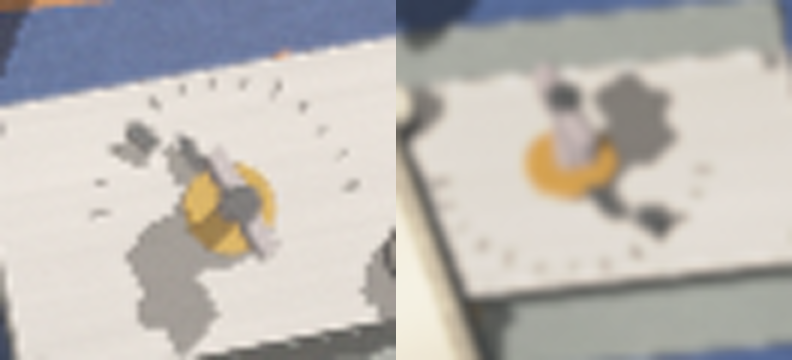

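The pointer is just short of the tab: tip at scene (182,143), top half (622,214). The tab is at (137,138) and (658,220). I'll zoom in further.

Run:
```python
from h import *
ims=[]
for n,o in(("scene2",(240,168)),("top2",(238,186))):
    i=np.load(n+".npz")["img"][o[1]:o[1]+32,o[0]:o[0]+33]
    ims.append(cv2.resize(i,None,fx=12,fy=12,interpolation=cv2.INTER_CUBIC))
cv2.imwrite("pics/z2.png",np.hstack(ims))
```

```text
(no output)
```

View pics/z2.png

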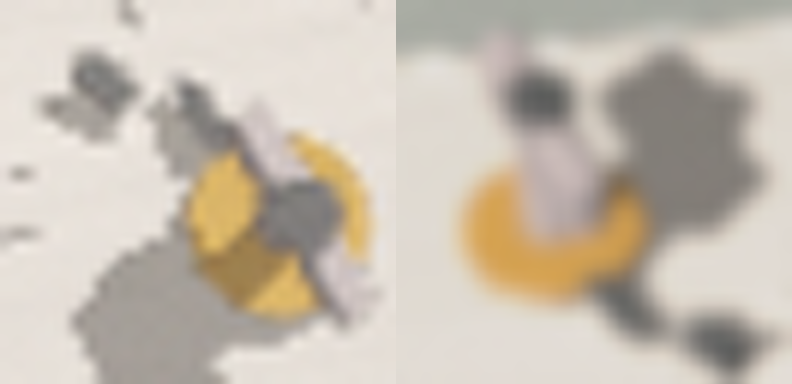

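```bash
cat > ang.py <<'E'
from pq import *
def est(name,disc,tip,tab,dz=.006):
    c=S if name=="scene" else T
    o2=np.array((240,168) if name=="scene" else (238,186));f=lambda a:(np.array(a)+.5)/12-.5+o2
    d,t,m=map(f,(disc,tip,tab))
    sh=d-proj(c,v[:3]+M@[0,0,dz])[0]
    out=[]
    for uv,z in((t,.0095),(m,.0085)):
        r=least_squares(lambda w:proj(c,v[:3]+M@[w[1]*np.sin(w[0]),-w[1]*np.cos(w[0]),z])[0]+sh-uv,[2.1,.055]).x
        out.append(r.round(3))
    print(name,"shift px",sh.round(2),"tip q,r",out[0],"tab q,r",out[1])
E
python3 -c "
from ang import *
est('scene',(280,225),(182,82),(103,80))
est('top',(159,230),(254,330),(329,342))"
```

```text
scene shift px [ 1.13 -0.49] tip q,r [2.001 0.048] tab q,r [2.282 0.063]
top shift px [-0.91 -0.07] tip q,r [2.048 0.049] tab q,r [2.276 0.065]
```

The tip is at q≈2.02 and the tab at q≈2.28, so another 0.25 rad of opening is needed. I'll regrip.

>>> jog_arm --dp '[[0.33, -0.86, 0], [0.33, -0.86, 0], [0.33, -0.86, 0], [0.33, -0.86, 0], [0.33, -0.87, 0]]' --twist '[[0, 0, 0], [0, 0, 0], [0, 0, 0], [0, 0, 0], [0, 0, 0]]' --jaw '[0.7, 0.7, 0.7, 0.7, 0.7]'

```text
time: 14.7
position: [0.5924, 0.0236, 0.1992]
ee_rot: [0.566, -2.464, -0.116]
wrist_force: [0.5, -1.3, -0.4]
width: 0.0645
gripper_force: 0.0
```

>>> jog_arm --dp '[[0, 0, 0.5], [0, 0, 0.4], [0, 0, 0]]' --twist '[[0, 0, 0], [0, 0, 0], [0, 0, 0]]' --jaw '[0.7, 0.7, 0.7]'

```text
time: 15.0
position: [0.5645, 0.0228, 0.1608]
ee_rot: [0.564, -2.461, -0.117]
wrist_force: [0.4, 0.2, 0.3]
width: 0.0643
gripper_force: 0.0
```

```bash
python3 go.py .045 1.95
```

```text
t 15.0 q [ 0.05  0.69  1.4  -0.02  1.67 -1.97] F [0.4 0.2 0.3] [ 0.05 -0.27  0.02] w 0.0643
dial-frame pos mm [-0.5  2.5 99.5] handle q est 1.937
dp units [-0.02  0.04  1.09] after turn [-0.01  0.05  1.09] twist units [ 0.08 -0.09 -0.16]
Tz dial 0.037 F dial [-0.2 -0.2  0.4]
```

>>> jog_arm --dp '[[-0.03, 0.04, 0.4], [0, 0, 0.4], [0, 0, 0.27], [0, 0, 0], [0, 0, 0]]' --twist '[[0, 0, 0], [0, 0, 0], [0, 0, 0], [0, 0, 0], [0, 0, 0]]' --jaw '[0.7, 0.7, 0.6, 0.3, 0]' --grip_force 30

```text
time: 15.5
position: [0.5372, 0.0249, 0.1188]
ee_rot: [0.569, -2.465, -0.116]
wrist_force: [0.9, 0.1, -0.0]
width: 0.0423
gripper_force: 0.0
```

>>> jog_arm --dp '[[0, 0, 0], [0, 0, 0], [0, 0, 0], [0, 0, 0], [0, 0, 0]]' --twist '[[0, 0, 0], [0, 0, 0], [0, 0, 0], [0, 0, 0], [0, 0, 0]]' --jaw '[0, 0, 0, 0, 0]'

```text
time: 16.0
position: [0.5374, 0.0242, 0.1183]
ee_rot: [0.57, -2.466, -0.113]
wrist_force: [2.4, -4.8, 0.1]
width: 0.0144
gripper_force: 30.0
```

```bash
python3 go.py .045 2.19
```

```text
t 16.0 q [ 0.05  0.7   1.5  -0.02  1.56 -1.97] F [ 2.4 -4.8  0.1] [-0.56 -0.65  0.54] w 0.0144
dial-frame pos mm [-2.8 -1.2 49.3] handle q est 1.938
dp units [ 0.06 -0.    0.09] after turn [0.06 0.01 0.09] twist units [ 0.02 -0.03 -2.88]
Tz dial 0.09 F dial [-1.6  4.9  1.2]
```

>>> jog_arm --dp '[[0, 0, 0], [0, 0, 0], [0, 0, 0], [0, 0, 0], [0, 0, 0]]' --twist '[[0, 0, -0.7], [0, 0, -0.7], [0, 0, -0.7], [0, 0, -0.7], [0, 0, 0]]' --jaw '[0, 0, 0, 0, 0]'

```text
time: 16.5
position: [0.5373, 0.0245, 0.1184]
ee_rot: [0.87, -2.387, -0.211]
wrist_force: [2.6, -3.7, 0.4]
width: 0.0144
gripper_force: 30.0
```

```bash
python3 go.py .045 2.19
```

```text
t 16.5 q [ 0.05  0.7   1.5  -0.02  1.56 -2.21] F [ 2.6 -3.7  0.4] [-0.64 -0.56  0.41] w 0.0144
dial-frame pos mm [-2.7 -1.5 49.3] handle q est 2.184
dp units [0.06 0.01 0.09] after turn [0.06 0.01 0.09] twist units [ 0.04 -0.03 -0.07]
Tz dial -0.056 F dial [-1.6  3.9  1.7]
```

>>> jog_arm --dp '[[0, 0, 0], [0, 0, 0], [0, 0, 0], [0, 0, -0.6], [0, 0, -0.8]]' --twist '[[0, 0, 0], [0, 0, 0], [0, 0, 0], [0, 0, 0], [0, 0, 0]]' --jaw '[0.3, 0.5, 0.7, 0.7, 0.7]'

```text
time: 17.0
position: [0.5755, 0.0286, 0.1747]
ee_rot: [0.866, -2.382, -0.215]
wrist_force: [-0.7, -0.5, 0.0]
width: 0.0525
gripper_force: 0.0
```

>>> jog_arm --dp '[[-0.3, 0.4, -0.8], [-0.55, 0.8, 0], [-0.55, 0.8, 0], [-0.55, 0.8, 0], [-0.55, 0.8, 0]]' --twist '[[0, 0, 0], [0, 0, 0], [0, 0, 0], [0, 0, 0], [0, 0, 0]]' --jaw '[0.7, 0.7, 0.7, 0.7, 0.7]'

```text
time: 17.5
position: [0.5797, 0.2506, 0.2091]
ee_rot: [0.867, -2.386, -0.213]
wrist_force: [-0.3, -0.8, -0.3]
width: 0.0645
gripper_force: 0.0
```

```bash
python3 go.py .12 2.19; python3 look.py 3;python3 - <<'E'
from h import *
ims=[]
for n,o in(("scene3",(240,168)),("top3",(238,186))):
    i=np.load(n+".npz")["img"][o[1]:o[1]+32,o[0]:o[0]+33]
    ims.append(cv2.resize(i,None,fx=12,fy=12,interpolation=cv2.INTER_CUBIC))
cv2.imwrite("pics/z3.png",np.hstack(ims))
E
```

```text
t 17.5 q [ 0.33  0.73  1.21  0.15  1.8  -1.95] F [-0.3 -0.8 -0.3] [ 0.16 -0.28  0.01] w 0.0645
dial-frame pos mm [  -1.3 -223.1  159. ] handle q est 2.183
dp units [ 2.58 -3.64  0.77] after turn [ 2.61 -3.62  0.78] twist units [ 0.06 -0.04 -0.08]
Tz dial 0.087 F dial [ 0.1  0.8 -0.5]
```

View pics/z3.png

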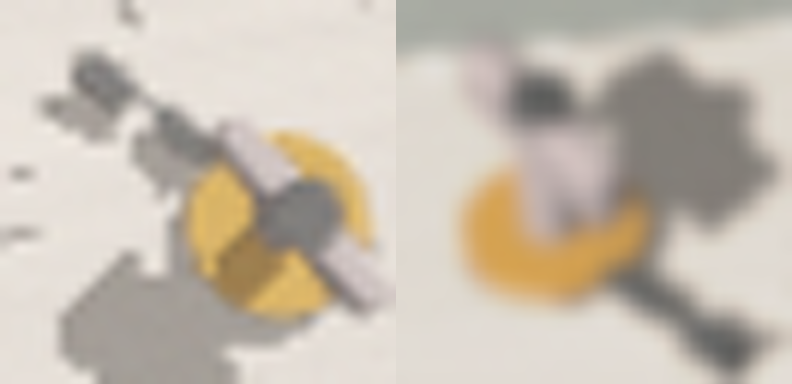

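```bash
python3 -c "
from ang import *
est('scene',(280,225),(150,99),(103,80))
est('scene',(280,225),(178,126),(103,80))
est('top',(159,230),(292,318),(329,342))
est('top',(159,230),(265,299),(329,342))"
python3 - <<'E'
# darkness map: dark-pixel centroid by radius, same treatment for pointer and tab, sampled on the dial plane
from pq import *
shf={"scene":[1.13,-.49],"top":[-.91,-.07]}
for n,c in(("scene",S),("top",T)):
    g=cv2.cvtColor(np.load(n+"3.npz")["img"],cv2.COLOR_BGR2GRAY).astype(np.float32)
    qs=np.linspace(1.9,2.65,76)
    for r in(.040,.044,.048,.054,.058,.062,.066):
        P=np.array([v[:3]+M@[r*np.sin(q),-r*np.cos(q),.009] for q in qs])
        uv=(proj(c,P)+shf[n]).astype(np.float32)
        I=cv2.remap(g,uv[:,:1],uv[:,1:],cv2.INTER_CUBIC)[:,0]
        w=np.clip(np.percentile(I,80)-45-I,0,None)
        print(n,r,(w@qs/max(w.sum(),1e-6)).round(3),"min at",qs[I.argmin()].round(2),I.min().round(0))
E
```

```text
scene shift px [ 1.13 -0.49] tip q,r [2.202 0.05 ] tab q,r [2.282 0.063]
scene shift px [ 1.13 -0.49] tip q,r [2.204 0.039] tab q,r [2.282 0.063]
top shift px [-0.91 -0.07] tip q,r [2.255 0.052] tab q,r [2.276 0.065]
top shift px [-0.91 -0.07] tip q,r [2.252 0.042] tab q,r [2.276 0.065]
scene 0.04 2.314 min at 2.28 127.0
scene 0.044 2.319 min at 2.22 122.0
scene 0.048 2.216 min at 2.22 175.0
scene 0.054 2.283 min at 2.25 157.0
scene 0.058 2.343 min at 2.27 124.0
scene 0.062 2.331 min at 2.27 126.0
scene 0.066 2.34 min at 2.35 120.0
top 0.04 2.25 min at 2.25 107.0
top 0.044 2.257 min at 2.27 111.0
top 0.048 2.263 min at 2.26 116.0
top 0.054 2.25 min at 2.25 117.0
top 0.058 2.254 min at 2.25 107.0
top 0.062 2.261 min at 2.26 103.0
top 0.066 2.262 min at 2.25 97.0
```

Run:
```python
from pq import *
import numpy as np
np.set_printoptions(linewidth=220)
shf={"scene":[1.13,-.49],"top":[-.91,-.07]}
for n,c,zp in(("scene",S,.0095),("top",T,.0095)):
    g=cv2.cvtColor(np.load(n+"3.npz")["img"],cv2.COLOR_BGR2GRAY).astype(np.float32)
    qs=np.arange(1.95,2.6,.04);print(n,qs.round(2))
    for r in(.040,.043,.046,.058,.062,.066):
        P=np.array([v[:3]+M@[r*np.sin(q),-r*np.cos(q),zp] for q in qs])
        uv=(proj(c,P)+shf[n]).astype(np.float32)
        print(r,cv2.remap(g,uv[:,:1],uv[:,1:],cv2.INTER_LINEAR)[:,0].astype(int))
x,y=247,172
g=cv2.cvtColor(np.load("scene3.npz")["img"],cv2.COLOR_BGR2GRAY);print("cols 243-259 rows 171-183");print(g[171:184,243:260])
```

```text
scene [1.95 1.99 2.03 2.07 2.11 2.15 2.19 2.23 2.27 2.31 2.35 2.39 2.43 2.47 2.51 2.55 2.59]
0.04 [227 226 221 208 186 161 141 131 130 132 140 151 157 160 161 164 175]
0.043 [227 226 224 216 193 162 142 136 134 148 153 155 159 161 165 170 194]
0.046 [226 226 225 220 211 194 167 157 174 192 189 174 162 173 187 200 213]
0.058 [225 225 226 225 223 215 189 149 128 129 130 145 158 161 170 186 221]
0.062 [226 226 226 226 223 208 178 145 131 130 130 148 159 163 171 207 225]
0.066 [226 221 215 224 226 223 193 144 132 132 128 150 162 161 170 196 228]
top [1.95 1.99 2.03 2.07 2.11 2.15 2.19 2.23 2.27 2.31 2.35 2.39 2.43 2.47 2.51 2.55 2.59]
0.04 [210 197 182 163 144 129 118 111 112 121 136 153 171 188 201 211 215]
0.043 [214 205 192 173 155 136 121 115 116 124 137 157 176 193 205 213 218]
0.046 [218 212 201 185 166 147 132 121 115 126 144 162 182 198 210 215 218]
0.058 [221 220 217 199 176 147 125 113 115 131 150 169 190 205 214 219 219]
0.062 [220 220 213 196 169 140 117 105 108 114 134 158 182 205 216 219 220]
0.066 [219 218 213 201 175 143 113 103 101 111 132 160 189 208 218 220 220]
cols 2
[... 243 characters left out ...]
214 127 135 130 133 170 211 226 226 226 227 226 226 228 228]
 [224 221 212 154 116 131 128 129 169 222 226 225 227 227 227 227 227]
 [188 157 162 163 156 126 128 154 182 176 202 208 223 227 227 227 226]
 [195 154 163 160 161 156 145 200 223 197 136 148 192 223 226 223 222]
 [228 221 178 173 162 162 186 227 218 191 135 132 143 190 214 177 194]
 [229 229 229 220 177 178 194 220 163 157 138 126 129 134 148 159 201]
 [230 229 229 228 228 228 228 219 162 161 156 133 129 127 118 128 172]
 [227 226 226 227 227 226 227 217 171 162 160 156 148 132 135 139 142]
 [226 225 227 226 226 226 225 226 217 169 158 159 163 167 168 178 149]
 [226 226 227 226 225 225 224 223 224 214 163 169 159 162 185 183 177]]
```

Both views agree: the pointer is about 0.015–0.05 rad short of the tab, or 1–2.5 mm, inside the 4.5 mm limit. The gripper is clear, so I'm handing in.

```bash
python3 -c "
from station import arm;print(arm.close_job())"
```

```text
the job is handed in; nothing more can be done
None
```

I shut the valve against its stop, opened it until the pointer sat about 1–2.5 mm short of the tab by the camera images (limit 4.5 mm), let go and handed the job in; no verdict was returned.

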